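# Hang the hooked tag cup on the bangle tub

## Robot

A 7-joint arm with a two-finger parallel gripper is mounted at the origin on the work surface. World frame = base frame: x ahead of the robot, y to its left, z up, the work surface at z = 0. Lengths are in m, angles in rad, forces in N, time in s.
With the tool pointing down it reaches from about 0.35 to 0.9 m from the base axis. Payload 19.9 kg.
Tool frame: the origin (TCP) lies at the very end of the fingers, on their centre line; the grasp point (between the pads) lies 19 mm behind it (robot.grip_point_offset is the y of the grasp point in the tool frame, in m); y points along the fingers, x is the direction in which the jaws open and shut, and the axes are right-handed (so a half turn about y gives the same grasp; the last joint's range is limited). The gripper opens to 94 mm and grips with 3 to 60 N. Pads are 16 mm wide; open, the fingers measure 119 mm over their backs; the gripper's body (75 mm by 177 mm) begins 78 mm behind the grasp point.
Start: joints at [-1.254, 0.417, -0.01, 1.614, 0.005, 1.111, -0.053], TCP at [0.219, 0.585, 0.205] pointing down, gripper open.
Joint ranges: [-2.81, 2.81], [-0.39, 2.02], [-1.27, 1.25], [0.06, 2.57], [-1.19, 4.33], [0.19, 2], [-2.82, 2.82]. Speed limits (rad/s): [1.89, 1.89, 2.39, 2.39, 3.01, 3.01, 3.01].

## Interface

Orientations are given as a unit quaternion [x, y, z, w].
In Python, from station import get_state, vision, job, robot gives the robot as it stands.
- The arm moves only by the tool move_arm, never from a script. Its argument "commands" is a list of rows, each an object with "grip": the closure, from -1 (fully open) to 1 (shut); "offset": the shift along the world's x, y, z in cm, a list of three; "twist": the turn about the world's z in degrees. A call has exactly 8 rows; each row is the pose to reach, as a shift and turn from the pose measured when the call began; what a row does not reach only later rows make up. A row lasts 1/12 s, in which the tool goes at most 41.7 mm and 7.16 degrees, less where a joint would pass 70% of its speed; a pose out of reach is approached as far as the arm can. A call with a gripper value outside its range is refused whole. The fingers move at their own pace and stop on an object; "squeeze" is the grip in N (left out, the last holds). Time passes only in rows, so rows that repeat a pose let the fingers close, or fill a call up. It gives the time, the measured TCP pose, the force and the opening at its end, in the units of the state.
- get_state(): the state, without advancing time (a new reading comes with each control period).
- vision.camera(name): name is "scene" or "side" or "wrist"; returns the picture (400x640x3 uint8, red, green, blue); there is no depth.
- vision.camera_info(name): a dict with "fx", "fy", "cx", "cy" (pixels), "rvec" (rotation vector, rad) and "tvec" (3), from world to camera coordinates, as OpenCV has them. Camera axes: x right, y down, z forward; pixel columns grow to the right and rows downward; lengths in m; the calibration is good to about 2 mm. A picture is of the moment at which its call begins: read the wrist's pose just before it. camera_info takes no time and is no camera call; for the wrist camera it gives the pose at the moment of the call.
- job.hand_in(): hands the job in, once; it reports no verdict.
The state is a dict: "time_s": time; "joint_positions": joint angles; "dq": joint speeds; "effort": joint torques, N m; "tool_pos": TCP position; "orientation": TCP orientation; "contact_force": force on the tool from outside, world axes, zero at the start; "moment": the same for the moment, N m; "gripper_width": opening from 0.0 (shut) to 1.0 (fully open).
Only numpy, scipy, OpenCV 4.12 (cv2) and the standard library are available. Lean on these libraries where they do the work, as an engineer would, in place of code of your own. Each camera call takes 0.05 s, during which the arm holds its last target. There are 200 camera calls.

## Task

Hang the steel tag cup that has a rim hook on the deep tub of bangles: put its hook over the tub's rim, with the cup on the outside, and let go so that it hangs there upright and still, clear of the counter. Leave the look-alike cup without a hook standing where it is.

Things in the scene. Friction and masses are not known exactly. Their poses are not given: they have to be found in the camera images.
- hook_cup: Open steel cup to hang, 64 mm wide, 50 high, 0.13-0.25 kg, paper tags inside to 64. Origin: centre of underside; z up; hook points along -x. On its -x side a strap (face at x=-36) rises to an upright black grip centred at x=-34, y=0: 14 (x) by 20 (y) mm, z=102 to 162; take it at z about 135, across either pair of sides. Centre of mass about 25 mm to +x of the grip.
- hook (a point): Seat of that cup's hook: x=-40, y=0, z=100 mm in the cup's frame, under its flat crown; hung, the tub's rim lies here, the strap against the tub's outer wall. The hook, a strip 20 mm wide, runs from the strap below the grip (top at z=104) flat to x=-47, then slopes down to its tip at x=-72, z=64; the mouth opens downward, 30 mm wide from strap to tip.
- tub: The deep tub: heavy round steel tub, does not move; straight wall, outer radius 75 mm, wall 4 mm, rim 130 mm above the counter, bangle rolls inside up to 82 mm. Origin: centre of its underside. A shallow tub, as wide but only 55 mm high, stands on the other side, too low to hang the cup on. Tubs stand left and right in either order, nearer the robot than the cups.
- plain_cup: The look-alike, to be left alone: same cup, strap and grip (162 mm high in all), but no hook. Loose. Origin: centre of its underside, z up; the grip is on its -x side. The two cups stand beside one another in either order.

How it is judged:
At the end, for the whole second after the job is handed in: The hook's seat lies on the deep tub's rim (within 15 mm across the rim, 10 to 15 mm in height), the cup is outside the tub, within 20 degrees of upright, at least 15 mm clear of the counter, borne by the tub and at rest (horizontal distance between hook and tub between 0.058 and 0.088 m and height (world z) of hook between 0.12 and 0.145 m and horizontal distance between hook_cup and tub above 0.092 m and height (world z) of hook_cup above 0.015 m and angle between hook_cup's own z axis and vertical below 0.35 rad and contact force between hook_cup and tub above 0.3 N and linear speed of hook_cup below 0.02 m/s); the robot touches nothing.
It fails at once if the cup without a hook is shifted by more than 40 mm or tipped over (distance of plain_cup from where it was at the start of the episode above 0.04 m or angle between plain_cup's own z axis and vertical above 0.5 rad).
It also fails if it takes over 42 s, if anything falls off the work surface, if the arm or the gripper's body presses on something with over 40 N, if the wrist force passes 120 N, or if a joint passes its speed limit or range.

## Working session

There is one attempt and no reset: what is moved stays moved. The work goes in short steps, Python scripts to look and compute and a tool call to move; the robot and the scene stay as the last step left them, time stands still between calls to the robot, and variables do not carry over. Pictures are saved under pics/ and viewed, about 8 in all and at most 12, crops included, and the job is handed in when it is done.

Besides the shell and the picture viewer there is one more tool, called as name(argument=value, ...), one argument or row to a line, values as JSON. move_arm: Moves the arm, as the interface text tells. Its arguments: {"type":"object","properties":{"commands":{"type":"array","items":{"type":"object","properties":{"grip":{"type":"number"},"offset":{"type":"array","items":{"type":"number"}},"twist":{"type":"number"}}}},"squeeze":{"type":"number"}},"required":["commands"]}

```bash
mkdir -p pics; cat > h.py <<'E'
import numpy as np, cv2
from station import get_state, vision, job, robot
def snap(n,f):
    info=vision.camera_info(n); im=vision.camera(n); cv2.imwrite(f'pics/{f}.png',im[:,:,::-1]); return im,info
def ray(info,u,v):
    R=cv2.Rodrigues(np.array(info['rvec'],float))[0]; t=np.array(info['tvec'],float).ravel()
    d=R.T@np.array([(u-info['cx'])/info['fx'],(v-info['cy'])/info['fy'],1.]); return -R.T@t,d/np.linalg.norm(d)
def onz(info,u,v,z):
    c,d=ray(info,u,v); return c+d*(z-c[2])/d[2]
def tri(*rs):
    A=sum(np.eye(3)-np.outer(d,d) for c,d in rs); b=sum((np.eye(3)-np.outer(d,d))@c for c,d in rs)
    p=np.linalg.solve(A,b); return p,[float(np.linalg.norm(np.cross(d,p-c))) for c,d in rs]
def proj(info,P):
    K=np.array([[info['fx'],0,info['cx']],[0,info['fy'],info['cy']],[0,0,1.]])
    return cv2.projectPoints(np.array(P,float).reshape(-1,1,3),np.array(info['rvec'],float),np.array(info['tvec'],float),K,None)[0].reshape(-1,2)
E
python3 - <<'E'
from h import *
for n in ['scene','side','wrist']:
    im,i=snap(n,n+'0'); c,d=ray(i,320,200); print(n,i['fx'],c.round(3),d.round(3))
s=get_state(); print({k:np.round(v,3) for k,v in s.items()}, robot.grip_point_offset)
a=cv2.imread('pics/scene0.png')
E
```

```text
scene 511.2098692553969 [1.314 0.095 0.61 ] [-0.801 -0.13  -0.585]
side 418.3000992732407 [ 0.165 -0.475  0.546] [ 0.511  0.608 -0.608]
wrist 356.50588656893615 [0.143 0.613 0.384] [ 0.266 -0.1   -0.959]
{'time_s': np.float64(0.15), 'joint_positions': array([-1.253,  0.418, -0.01 ,  1.614,  0.005,  1.111, -0.053]), 'dq': array([ 0.   , -0.001,  0.001, -0.001,  0.001,  0.   , -0.001]), 'effort': array([ 0.0000e+00, -8.5154e+01,  6.3900e-01, -4.2614e+01, -4.9000e-02,
        1.7000e-02,  0.0000e+00]), 'tool_pos': array([0.219, 0.585, 0.205]), 'orientation': array([ 0.581,  0.403, -0.403, -0.581]), 'contact_force': array([ 0.695, -0.006,  0.245]), 'moment': array([-0.04 , -0.068, -0.007]), 'gripper_width': np.float64(0.998)} -0.0188
```

View pics/scene0.png

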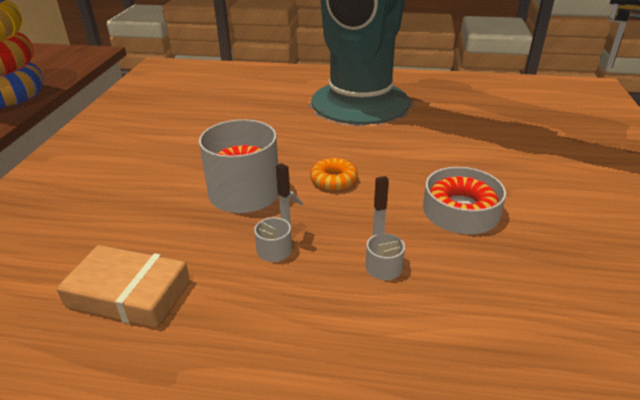

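View pics/side0.png

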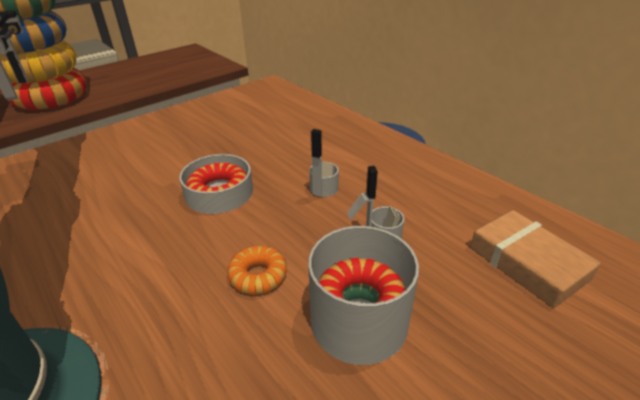

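The scene view shows the hook cup on the left: cup at about (273,240), grip at about (283,180), hook pointing right to (297,200). The deep tub is at (240,165). The plain cup is at (385,257), with its grip at (381,193). In the side view the hook cup's grip is at (371,182), its hook at (357,205), and the deep tub's rim is centred near (363,260).

```bash
cat > m.py <<'E'
from h import *
from scipy.optimize import least_squares
def load(n): return cv2.imread(f'pics/{n}0.png')
def grip(n,box):
    im=load(n); x0,y0,x1,y1=box; g=im[y0:y1,x0:x1].max(2)<75
    nn,l,st,_=cv2.connectedComponentsWithStats(g.astype(np.uint8)); k=1+st[1:,4].argmax()
    v,u=np.nonzero(l==k); u=u+x0; v=v+y0
    mid=lambda s:(u[s].mean())
    t,b=v.min(),v.max()
    return (mid(v<=t+3),t),(mid(v>=b-3),b+1),(u.mean(),v.mean()),len(u)
def tubtop(n,box):
    im=load(n); x0,y0,x1,y1=box; h=cv2.cvtColor(im,cv2.COLOR_BGR2HSV)
    m=(h[...,1]<70)[y0:y1,x0:x1]; pts=[]
    nn,l,st,_=cv2.connectedComponentsWithStats(m.astype(np.uint8)); m=l==1+st[1:,4].argmax()
    for c in range(m.shape[1]):
        r=np.nonzero(m[:,c])[0]
        if len(r)>3: pts.append((c+x0+.0,r[0]+y0-.5))
    return np.array(pts)
I={n:vision.camera_info(n) for n in ['scene','side']}
G={}
for name,bs,bd in [('hook',(270,155,295,205),(362,158,382,205)),('plain',(368,170,392,215),(305,122,327,168))]:
    a=grip('scene',bs); b=grip('side',bd); print(name,a,b)
    for k,w in enumerate(['top','bot','cen']):
        p,e=tri(ray(I['scene'],*a[k]),ray(I['side'],*b[k])); print(w,p.round(4),np.round(e,4))
P={'scene':tubtop('scene',(195,112,276,200)),'side':tubtop('side',(300,222,425,300))}
for z in (.12,.125,.13,.135,.14):
    o=[]
    for n in P:
        q=np.array([onz(I[n],u,v,z)[:2] for u,v in P[n]])
        f=least_squares(lambda s:np.hypot(q[:,0]-s[0],q[:,1]-s[1])-s[2],[*q.mean(0),.075],loss='soft_l1',f_scale=.001)
        o.append((f.x.round(4),round(float(np.median(abs(f.fun)))*1000,2),len(q)))
    print(z,o)
E
python3 m.py
python3 - <<'E'
from h import *
a=cv2.imread('pics/scene0.png')[110:290,190:410]; b=cv2.imread('pics/side0.png')[120:300,290:425]
a=cv2.resize(a,None,fx=2,fy=2,interpolation=cv2.INTER_CUBIC);b=cv2.resize(b,None,fx=2,fy=2,interpolation=cv2.INTER_CUBIC)
cv2.imwrite('pics/crop.png',np.hstack([a,b]))
E
```

```text
hook ((np.float64(280.625), np.int64(164)), (np.float64(283.5833333333333), np.int64(198)), (np.float64(282.1844919786096), np.float64(180.22459893048128)), 374) ((np.float64(371.56), np.int64(166)), (np.float64(370.7142857142857), np.int64(199)), (np.float64(371.2418772563177), np.float64(182.05415162454872)), 277)
top [ 0.6105 -0.0823  0.1651] [0.0018 0.0018]
bot [ 0.6123 -0.0822  0.0961] [0.0001 0.0001]
cen [ 0.6113 -0.0822  0.1327] [0.0007 0.0007]
plain ((np.float64(381.8611111111111), np.int64(177)), (np.float64(379.58620689655174), np.int64(211)), (np.float64(380.8076923076923), np.float64(193.0934065934066)), 364) ((np.float64(315.60714285714283), np.int64(129)), (np.float64(316.25), np.int64(159)), (np.float64(315.90157480314963), np.float64(143.16535433070865)), 254)
top [0.627  0.0844 0.1638] [0.0002 0.0002]
bot [0.6269 0.0844 0.0959] [0. 0.]
cen [0.627  0.0845 0.1325] [0.0002 0.0002]
0.12 [(array([ 0.4553, -0.2079,  0.0772]), 1.2, 76), (array([ 0.49  , -0.1895,  0.0707]), 6.07, 109)]
0.125 [(array([ 0.4641, -0.2048,  0.0765]), 1.19, 76), (array([ 0.4862, -0.1928,  0.0699]), 6.0, 109)]
0.13 [(array([ 0.4729, -0.2017,  0.0757]), 1.18, 76), (array([ 0.4824, -0.1962,  0.069 ]), 5.92, 109)]
0.135 [(array([ 0.4816, -0.1986,  0.0749]), 1.17, 76), (array([ 0.4785, -0.1995,  0.0682]), 5.84, 109)]
0.14 [(array([ 0.4904, -0.1955,  0.0741]), 1.16, 76), (array([ 0.4747, -0.2029,  0.0674]), 5.77, 109)]
```

View pics/crop.png

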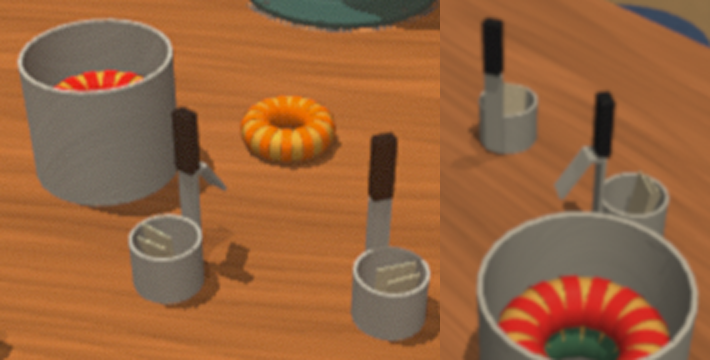

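```bash
cat > m2.py <<'E'
from m import *
print('---')
def fit(q,r=None): 
    return least_squares(lambda s:np.hypot(q[:,0]-s[0],q[:,1]-s[1])-(r or s[2]),[*q.mean(0),.075],loss='soft_l1',f_scale=.0007)
S=P['side']; S=S[((S[:,0]<365)|(S[:,0]>410))&(S[:,0]>311)&(S[:,0]<415)]
C=P['scene']; C=C[(C[:,0]>204)&(C[:,0]<274)]
for z in (.12,.125,.13,.135):
    for n,p in (('scene',C),('side',S)):
        q=np.array([onz(I[n],u,v,z)[:2] for u,v in p]); f=fit(q,.075); g=fit(q); print(z,n,f.x[:2].round(4),'free',g.x.round(4),np.median(abs(g.fun)).round(4))
def T(a,b): return tri(ray(I['scene'],*a),ray(I['side'],*b))
tip,e=T((301,203.5),(351,217.5)); print('tip',tip.round(4),e)
for nm,a,b in (('hookcup',(273,231.5),(387.3,221.5)),('plain',(385.3,245.5),(324.5,172))):
    print(nm,T(a,b)[0].round(4),onz(I['scene'],*a,.05).round(4),onz(I['side'],*b,.05).round(4))
print(onz(I['scene'],301,203.5,.064),onz(I['side'],351,217.5,.064))
E
python3 m2.py | sed -n '/---/,$p'
```

```text
---
0.12 scene [ 0.4526 -0.2085] free [ 0.4571 -0.2077  0.0787] 0.0012
0.12 side [ 0.4764 -0.1952] free [ 0.4758 -0.1959  0.0757] 0.0006
0.125 scene [ 0.4623 -0.2052] free [ 0.4658 -0.2046  0.0779] 0.0012
0.125 side [ 0.472  -0.1994] free [ 0.4721 -0.1992  0.0748] 0.0006
0.13 scene [ 0.472  -0.2019] free [ 0.4746 -0.2015  0.0771] 0.0012
0.13 side [ 0.4678 -0.2035] free [ 0.4685 -0.2025  0.074 ] 0.0006
0.135 scene [ 0.4817 -0.1986] free [ 0.4833 -0.1984  0.0763] 0.0011
0.135 side [ 0.4638 -0.2077] free [ 0.4648 -0.2058  0.0731] 0.0006
tip [ 0.5803 -0.0621  0.0609] [0.0037690080336641, 0.003769008033664201]
hookcup [ 0.64   -0.1001  0.0408] [ 0.6497 -0.0955  0.05  ] [ 0.6318 -0.1087  0.05  ]
plain [0.6573 0.0967 0.0461] [0.6599 0.0983 0.05  ] [0.6532 0.0895 0.05  ]
[ 0.58110647 -0.05840886  0.064     ] [ 0.57823045 -0.06887454  0.064     ]
```

Rays from the two views cross at a grip centre of (0.611, -0.082, 0.133). The text gives mid-height 0.132. The cup's yaw is about -32°, and the two rim fits agree on the tub centre (0.470, -0.2025) near z = 0.129. I'll move above the grip with the jaws along the cup's x axis, which needs a twist of about -102°.

move_arm(
  commands=[
    {"grip": -1, "offset": [16, -27, 7], "twist": -51},
    {"grip": -1, "offset": [16, -27, 7], "twist": -51},
    {"grip": -1, "offset": [16, -27, 7], "twist": -51},
    {"grip": -1, "offset": [16, -27, 7], "twist": -51},
    {"grip": -1, "offset": [16, -27, 7], "twist": -51},
    {"grip": -1, "offset": [16, -27, 7], "twist": -51},
    {"grip": -1, "offset": [16, -27, 7], "twist": -51},
    {"grip": -1, "offset": [16, -27, 7], "twist": -51},
  ],
  squeeze=40,
)

```text
time_s: 0.82
tool_pos: [0.3809, 0.3118, 0.2758]
orientation: [-0.699, -0.109, 0.11, 0.699]
contact_force: [0.9, -0.2, 1.0]
gripper_width: 0.996
```

move_arm(
  commands=[
    {"grip": -1, "offset": [23, -39.4, 0], "twist": -50.2},
    {"grip": -1, "offset": [23, -39.4, 0], "twist": -50.2},
    {"grip": -1, "offset": [23, -39.4, 0], "twist": -50.2},
    {"grip": -1, "offset": [23, -39.4, 0], "twist": -50.2},
    {"grip": -1, "offset": [23, -39.4, 0], "twist": -50.2},
    {"grip": -1, "offset": [23, -39.4, 0], "twist": -50.2},
    {"grip": -1, "offset": [23, -39.4, 0], "twist": -50.2},
    {"grip": -1, "offset": [23, -39.4, 0], "twist": -50.2},
  ],
)

```text
time_s: 1.48
tool_pos: [0.5478, 0.0251, 0.2757]
orientation: [-0.678, 0.2, -0.2, 0.678]
contact_force: [0.5, -0.0, 0.1]
gripper_width: 1.0
```

```bash
cat > st.py <<'E'
from h import *
from scipy.spatial.transform import Rotation as Ro
def st():
    s=get_state(); R=Ro.from_quat(s['orientation']).as_matrix(); g=np.array(s['tool_pos'])+R[:,1]*robot.grip_point_offset
    print('t',round(s['time_s'],2),'tcp',np.round(s['tool_pos'],4),'grasp',g.round(4),'jaw deg',np.degrees(np.arctan2(R[1,0],R[0,0])).round(1),'down',R[:,1].round(3),'F',np.round(s['contact_force'],1),'w',round(s['gripper_width']*94,1)); return s,R,g
if __name__=='__main__': st()
E
python3 st.py
```

```text
t 1.48 tcp [0.5478 0.0251 0.2757] grasp [0.5478 0.0251 0.2945] jaw deg -32.8 down [ 0.  0. -1.] F [ 0.5 -0.   0.1] w 94.0
```

move_arm(
  commands=[
    {"grip": -1, "offset": [6.3, -10.7, 0], "twist": 0},
    {"grip": -1, "offset": [6.3, -10.7, 0], "twist": 0},
    {"grip": -1, "offset": [6.3, -10.7, 0], "twist": 0},
    {"grip": -1, "offset": [6.3, -10.7, 0], "twist": 0},
    {"grip": -1, "offset": [6.3, -10.7, -5], "twist": 0},
    {"grip": -1, "offset": [6.3, -10.7, -5], "twist": 0},
    {"grip": -1, "offset": [6.3, -10.7, -5], "twist": 0},
    {"grip": -1, "offset": [6.3, -10.7, -5], "twist": 0},
  ],
)

```text
time_s: 2.15
tool_pos: [0.6108, -0.0815, 0.2264]
orientation: [-0.678, 0.2, -0.2, 0.678]
contact_force: [0.6, -0.3, 0.9]
gripper_width: 1.002
```

```bash
python3 - <<'E'
from st import *
s,R,g=st(); im,i=snap('wrist','wrist1')
print(proj(i,[[.6113,-.0822,.162],[.6113,-.0822,.102],[.470,-.2025,.13],[.580,-.062,.064]]).round(0))
E
```

```text
t 2.15 tcp [ 0.6108 -0.0815  0.2264] grasp [ 0.6108 -0.0815  0.2452] jaw deg -32.8 down [-0.     0.001 -1.   ] F [ 0.6 -0.3  0.9] w 94.1
[[320. 214.]
 [320. 192.]
 [263. 381.]
 [282. 182.]]
```

View pics/wrist1.png

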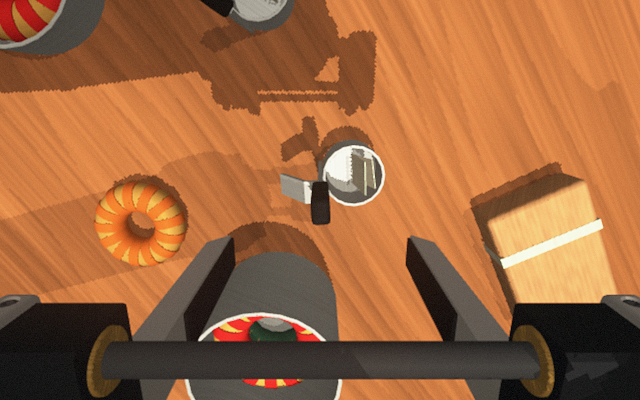

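The wrist view puts the grip top at about (320,218) and its foot at about (319,190). The projected points were (320,214) and (320,192). The hook tip is at (284,185), against a projected (282,182), so position and yaw both hold. I'll go down and grip.

move_arm(
  commands=[
    {"grip": -1, "offset": [0, 0, -4], "twist": 0},
    {"grip": -1, "offset": [0, 0, -8], "twist": 0},
    {"grip": -1, "offset": [0, 0, -11], "twist": 0},
    {"grip": -1, "offset": [0, 0, -11], "twist": 0},
    {"grip": 1, "offset": [0, 0, -11], "twist": 0},
    {"grip": 1, "offset": [0, 0, -11], "twist": 0},
    {"grip": 1, "offset": [0, 0, -11], "twist": 0},
    {"grip": 1, "offset": [0, 0, -11], "twist": 0},
  ],
  squeeze=40,
)

```text
time_s: 2.87
tool_pos: [0.6123, -0.0816, 0.1194]
orientation: [-0.678, 0.198, -0.201, 0.679]
contact_force: [-0.1, 0.2, -0.7]
gripper_width: 0.756
```

move_arm(
  commands=[
    {"grip": 1, "offset": [0, 0, 0], "twist": 0},
    {"grip": 1, "offset": [0, 0, 0], "twist": 0},
    {"grip": 1, "offset": [0, 0, 0], "twist": 0},
    {"grip": 1, "offset": [0, 0, 0], "twist": 0},
    {"grip": 1, "offset": [0, 0, 0], "twist": 0},
    {"grip": 1, "offset": [0, 0, 0], "twist": 0},
    {"grip": 1, "offset": [0, 0, 0], "twist": 0},
    {"grip": 1, "offset": [0, 0, 0], "twist": 0},
  ],
)

```text
time_s: 3.53
tool_pos: [0.6123, -0.0816, 0.1193]
orientation: [-0.678, 0.198, -0.201, 0.679]
contact_force: [-0.5, 0.3, -0.3]
gripper_width: 0.184
```

```bash
python3 st.py
```

```text
t 3.53 tcp [ 0.6123 -0.0816  0.1193] grasp [ 0.6122 -0.0816  0.1381] jaw deg -32.8 down [ 0.004  0.001 -1.   ] F [-0.5  0.3 -0.3] w 17.3
```

move_arm(
  commands=[
    {"grip": 1, "offset": [0, 0, 0], "twist": 0},
    {"grip": 1, "offset": [0, 0, 0], "twist": 0},
    {"grip": 1, "offset": [0, 0, 0], "twist": 0},
    {"grip": 1, "offset": [0, 0, 0], "twist": 0},
    {"grip": 1, "offset": [0, 0, 0], "twist": 0},
    {"grip": 1, "offset": [0, 0, 0], "twist": 0},
    {"grip": 1, "offset": [0, 0, 1], "twist": 0},
    {"grip": 1, "offset": [0, 0, 2], "twist": 0},
  ],
)

```text
time_s: 4.2
tool_pos: [0.6121, -0.0817, 0.1399]
orientation: [-0.678, 0.199, -0.201, 0.679]
contact_force: [-0.4, -0.3, -1.2]
gripper_width: 0.148
```

move_arm(
  commands=[
    {"grip": 1, "offset": [0, 0, 1.5], "twist": 0},
    {"grip": 1, "offset": [0, 0, 3], "twist": 0},
    {"grip": 1, "offset": [0, 0, 5], "twist": 0},
    {"grip": 1, "offset": [0, 0, 7], "twist": 0},
    {"grip": 1, "offset": [0, 0, 9], "twist": 0},
    {"grip": 1, "offset": [0, 0, 11], "twist": 0},
    {"grip": 1, "offset": [0, 0, 12], "twist": 0},
    {"grip": 1, "offset": [0, 0, 12], "twist": 0},
  ],
)

```text
time_s: 4.87
tool_pos: [0.613, -0.082, 0.2627]
orientation: [-0.677, 0.197, -0.202, 0.679]
contact_force: [0.2, -0.1, -2.1]
gripper_width: 0.145
```

```bash
python3 st.py
```

```text
t 4.87 tcp [ 0.613  -0.082   0.2627] grasp [ 0.6128 -0.082   0.2815] jaw deg -32.8 down [ 0.007  0.001 -1.   ] F [ 0.2 -0.1 -2.1] w 13.6
```

The cup is held: opening 13.6 mm, about 2 N of weight. I'll carry it to above the rim spot on the tub's -32.8° side, with the grip 80.5 mm from the tub's centre.

move_arm(
  commands=[
    {"grip": 1, "offset": [-1, -2, 0], "twist": 0},
    {"grip": 1, "offset": [-2, -4.5, 0], "twist": 0},
    {"grip": 1, "offset": [-3.2, -7, 0], "twist": 0},
    {"grip": 1, "offset": [-4.4, -9.6, 0], "twist": 0},
    {"grip": 1, "offset": [-5.6, -12.2, 0], "twist": 0},
    {"grip": 1, "offset": [-6.6, -14.5, 0], "twist": 0},
    {"grip": 1, "offset": [-7.3, -15.9, 0], "twist": 0},
    {"grip": 1, "offset": [-7.5, -16.4, 0], "twist": 0},
  ],
)

```text
time_s: 5.53
tool_pos: [0.5361, -0.2486, 0.2622]
orientation: [-0.677, 0.199, -0.203, 0.679]
contact_force: [-0.2, 0.6, -0.7]
gripper_width: 0.148
```

move_arm(
  commands=[
    {"grip": 1, "offset": [0, 0, 0], "twist": 0},
    {"grip": 1, "offset": [0, 0, 0], "twist": 0},
    {"grip": 1, "offset": [0, 0, -1], "twist": 0},
    {"grip": 1, "offset": [0, 0, -2], "twist": 0},
    {"grip": 1, "offset": [0, 0, -3], "twist": 0},
    {"grip": 1, "offset": [0, 0, -4], "twist": 0},
    {"grip": 1, "offset": [0, 0, -4], "twist": 0},
    {"grip": 1, "offset": [0, 0, -4], "twist": 0},
  ],
)

```text
time_s: 6.2
tool_pos: [0.5359, -0.2483, 0.2214]
orientation: [-0.677, 0.199, -0.203, 0.679]
contact_force: [-0.8, 0.7, -0.7]
gripper_width: 0.151
```

```bash
python3 - <<'E'
from st import *
s,R,g=st()
a,i=snap('scene','scene1'); b,j=snap('side','side1')
print(np.hypot(*(g[:2]-[.470,-.2025])), np.degrees(np.arctan2(g[1]+.2025,g[0]-.47)))
for k in (i,j): print(proj(k,[g,[.47,-.2025,.13]]).round(0).tolist())
f=lambda im,c:cv2.resize(im[c[1]:c[1]+200,c[0]:c[0]+200,::-1],None,fx=2,fy=2,interpolation=cv2.INTER_CUBIC)
cv2.imwrite('pics/crop1.png',np.hstack([f(a,(130,60)),f(b,(290,150))]))
E
```

```text
t 6.2 tcp [ 0.5359 -0.2483  0.2214] grasp [ 0.5358 -0.2483  0.2402] jaw deg -33.0 down [ 0.005  0.    -1.   ] F [-0.8  0.7 -0.7] w 14.2
0.08015430908664287 -34.84033705214946
[[195.0, 97.0], [238.0, 137.0]]
[[433.0, 192.0], [364.0, 261.0]]
```

View pics/crop1.png

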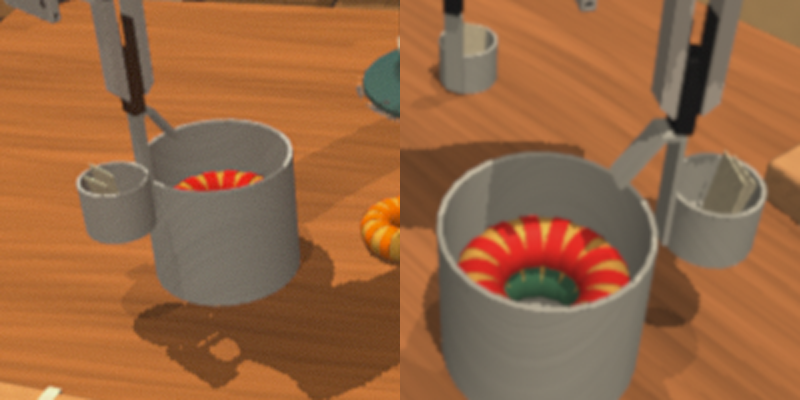

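The strap is outside the wall and the hook tip is over the inside, as planned. In the scene crop the grip foot is at about (132,110), and in the side crop at about (680,130). The radius is 80.2 mm. I'll lower to just above the seat.

move_arm(
  commands=[
    {"grip": 1, "offset": [0.1, 0.1, -1.2], "twist": 0},
    {"grip": 1, "offset": [0.1, 0.1, -2.4], "twist": 0},
    {"grip": 1, "offset": [0.1, 0.1, -3.6], "twist": 0},
    {"grip": 1, "offset": [0.1, 0.1, -4.6], "twist": 0},
    {"grip": 1, "offset": [0.1, 0.1, -5.4], "twist": 0},
    {"grip": 1, "offset": [0.1, 0.1, -6], "twist": 0},
    {"grip": 1, "offset": [0.1, 0.1, -6.3], "twist": 0},
    {"grip": 1, "offset": [0.1, 0.1, -6.3], "twist": 0},
  ],
)

```text
time_s: 6.97
tool_pos: [0.537, -0.2476, 0.1587]
orientation: [-0.677, 0.199, -0.203, 0.679]
contact_force: [0.4, 0.3, -0.9]
gripper_width: 0.142
```

```bash
python3 - <<'E'
from st import *
s,R,g=st()
a,i=snap('scene','scene2'); b,j=snap('side','side2')
print(np.hypot(*(g[:2]-[.470,-.2025])))
f=lambda im,c:cv2.resize(im[c[1]:c[1]+130,c[0]:c[0]+130,::-1],None,fx=3,fy=3,interpolation=cv2.INTER_CUBIC)
cv2.imwrite('pics/crop2.png',np.hstack([f(a,(160,90)),f(b,(350,180))]))
E
```

```text
t 6.97 tcp [ 0.537  -0.2476  0.1587] grasp [ 0.5369 -0.2476  0.1775] jaw deg -33.0 down [ 0.006  0.    -1.   ] F [ 0.4  0.3 -0.9] w 13.4
0.08072470410544477
```

View pics/crop2.png

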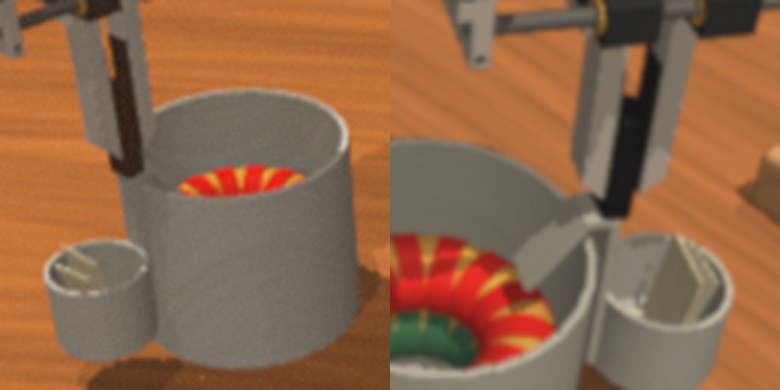

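The hook crown is just above the rim (side crop about (590,215)), with the strap outside the wall and the hook inside. I'll lower the last centimetre slowly.

move_arm(
  commands=[
    {"grip": 1, "offset": [0, 0, -0.2], "twist": 0},
    {"grip": 1, "offset": [0, 0, -0.4], "twist": 0},
    {"grip": 1, "offset": [0, 0, -0.6], "twist": 0},
    {"grip": 1, "offset": [0, 0, -0.7], "twist": 0},
    {"grip": 1, "offset": [0, 0, -0.8], "twist": 0},
    {"grip": 1, "offset": [0, 0, -0.9], "twist": 0},
    {"grip": 1, "offset": [0, 0, -0.9], "twist": 0},
    {"grip": 1, "offset": [0, 0, -0.9], "twist": 0},
  ],
)

```text
time_s: 7.73
tool_pos: [0.5374, -0.2478, 0.1507]
orientation: [-0.677, 0.199, -0.203, 0.679]
contact_force: [-0.1, 0.5, -2.2]
gripper_width: 0.145
```

move_arm(
  commands=[
    {"grip": 1, "offset": [0, 0, -0.05], "twist": 0},
    {"grip": 1, "offset": [0, 0, -0.1], "twist": 0},
    {"grip": 1, "offset": [0, 0, -0.15], "twist": 0},
    {"grip": 1, "offset": [0, 0, -0.2], "twist": 0},
    {"grip": 1, "offset": [0, 0, -0.2], "twist": 0},
    {"grip": 1, "offset": [0, 0, -0.2], "twist": 0},
    {"grip": 1, "offset": [0, 0, -0.2], "twist": 0},
    {"grip": 1, "offset": [0, 0, -0.2], "twist": 0},
  ],
)

```text
time_s: 8.4
tool_pos: [0.5372, -0.2477, 0.149]
orientation: [-0.677, 0.199, -0.203, 0.679]
contact_force: [-4.8, 2.8, 9.2]
gripper_width: 0.146
```

The contact force is 9 N up and about 5.5 N inward, so the inner rim edge bears on the hook's slope. I'll ease up, move 3 mm inward and settle again.

move_arm(
  commands=[
    {"grip": 1, "offset": [0, 0, 0.2], "twist": 0},
    {"grip": 1, "offset": [-0.1, 0.06, 0.2], "twist": 0},
    {"grip": 1, "offset": [-0.2, 0.12, 0.2], "twist": 0},
    {"grip": 1, "offset": [-0.28, 0.18, 0.2], "twist": 0},
    {"grip": 1, "offset": [-0.28, 0.18, 0.1], "twist": 0},
    {"grip": 1, "offset": [-0.28, 0.18, 0], "twist": 0},
    {"grip": 1, "offset": [-0.28, 0.18, 0], "twist": 0},
    {"grip": 1, "offset": [-0.28, 0.18, 0], "twist": 0},
  ],
)

```text
time_s: 9.07
tool_pos: [0.5344, -0.2459, 0.1489]
orientation: [-0.677, 0.199, -0.203, 0.679]
contact_force: [0.0, -0.3, -1.6]
gripper_width: 0.152
```

No contact here, so the slope is clear. I'll lower another 3 mm in small steps.

move_arm(
  commands=[
    {"grip": 1, "offset": [0, 0, -0.05], "twist": 0},
    {"grip": 1, "offset": [0, 0, -0.1], "twist": 0},
    {"grip": 1, "offset": [0, 0, -0.15], "twist": 0},
    {"grip": 1, "offset": [0, 0, -0.2], "twist": 0},
    {"grip": 1, "offset": [0, 0, -0.2], "twist": 0},
    {"grip": 1, "offset": [0, 0, -0.2], "twist": 0},
    {"grip": 1, "offset": [0, 0, -0.2], "twist": 0},
    {"grip": 1, "offset": [0, 0, -0.2], "twist": 0},
  ],
)

```text
time_s: 9.73
tool_pos: [0.5346, -0.246, 0.1486]
orientation: [-0.677, 0.199, -0.203, 0.679]
contact_force: [-9.8, 6.9, 28.0]
gripper_width: 0.148
```

move_arm(
  commands=[
    {"grip": 1, "offset": [0, 0, 0.05], "twist": 0},
    {"grip": 1, "offset": [0, 0, 0.1], "twist": 0},
    {"grip": 1, "offset": [0, 0, 0.1], "twist": 0},
    {"grip": 1, "offset": [0, 0, 0.1], "twist": 0},
    {"grip": 1, "offset": [0, 0, 0.1], "twist": 0},
    {"grip": 1, "offset": [0, 0, 0.1], "twist": 0},
    {"grip": 1, "offset": [0, 0, 0.1], "twist": 0},
    {"grip": 1, "offset": [0, 0, 0.1], "twist": 0},
  ],
)

```text
time_s: 10.4
tool_pos: [0.5345, -0.246, 0.1494]
orientation: [-0.677, 0.199, -0.203, 0.679]
contact_force: [0.5, 1.0, -1.5]
gripper_width: 0.148
```

```bash
python3 - <<'E'
from st import *
s,R,g=st()
a,i=snap('scene','scene3'); b,j=snap('side','side3')
print(np.hypot(*(g[:2]-[.470,-.2025])))
f=lambda im,c:cv2.resize(im[c[1]:c[1]+130,c[0]:c[0]+130,::-1],None,fx=3,fy=3,interpolation=cv2.INTER_CUBIC)
cv2.imwrite('pics/crop3.png',np.hstack([f(a,(160,90)),f(b,(350,180))]))
E
```

```text
t 10.4 tcp [ 0.5345 -0.246   0.1494] grasp [ 0.5344 -0.246   0.1682] jaw deg -33.0 down [ 0.007  0.001 -1.   ] F [ 0.5  1.  -1.5] w 13.9
0.07774840042342039
```

View pics/crop3.png

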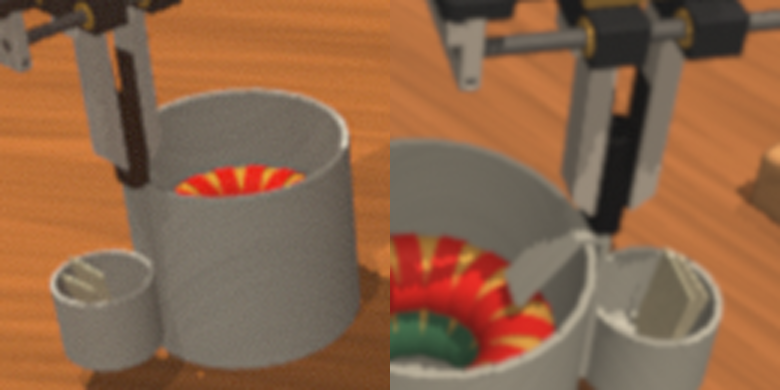

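The crown now sits at the rim (side crop about (595,240)), with the strap along the outer wall. I'll open the jaws in place.

move_arm(
  commands=[
    {"grip": 0.6, "offset": [0, 0, 0], "twist": 0},
    {"grip": 0.4, "offset": [0, 0, 0], "twist": 0},
    {"grip": 0.2, "offset": [0, 0, 0], "twist": 0},
    {"grip": 0, "offset": [0, 0, 0], "twist": 0},
    {"grip": 0, "offset": [0, 0, 0], "twist": 0},
    {"grip": 0, "offset": [0, 0, 0], "twist": 0},
    {"grip": 0, "offset": [0, 0, 0], "twist": 0},
    {"grip": 0, "offset": [0, 0, 0], "twist": 0},
  ],
)

```text
time_s: 11.17
tool_pos: [0.5346, -0.246, 0.1495]
orientation: [-0.677, 0.199, -0.203, 0.679]
contact_force: [-0.2, 0.2, -0.0]
gripper_width: 0.497
```

```bash
python3 - <<'E'
from st import *
s,R,g=st()
a,i=snap('scene','scene4'); b,j=snap('side','side4')
f=lambda im,c:cv2.resize(im[c[1]:c[1]+130,c[0]:c[0]+130,::-1],None,fx=3,fy=3,interpolation=cv2.INTER_CUBIC)
cv2.imwrite('pics/crop4.png',np.hstack([f(a,(160,90)),f(b,(350,180))]))
E
```

```text
t 11.17 tcp [ 0.5346 -0.246   0.1495] grasp [ 0.5345 -0.2461  0.1683] jaw deg -33.0 down [ 0.007  0.001 -1.   ] F [-0.2  0.2 -0. ] w 46.7
```

View pics/crop4.png

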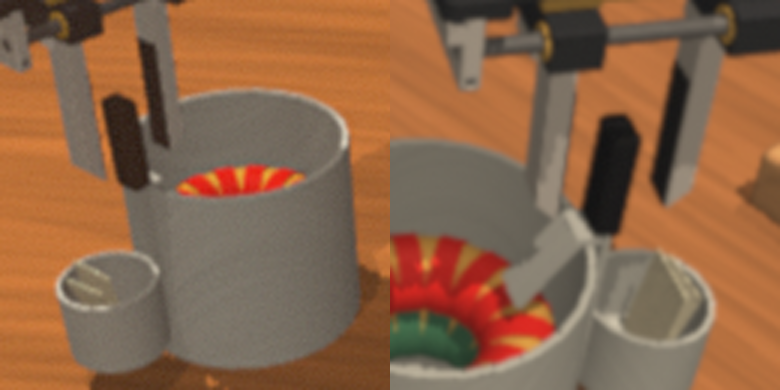

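The jaws are clear on both sides and the cup hangs free, leaning a few degrees with the grip top outward. I'll lift the tool straight up and then check the angle.

move_arm(
  commands=[
    {"grip": 0, "offset": [0, 0, 1], "twist": 0},
    {"grip": 0, "offset": [0, 0, 3], "twist": 0},
    {"grip": 0, "offset": [0, 0, 5], "twist": 0},
    {"grip": 0, "offset": [0, 0, 8], "twist": 0},
    {"grip": 0, "offset": [0, 0, 11], "twist": 0},
    {"grip": 0, "offset": [0, 0, 14], "twist": 0},
    {"grip": 0, "offset": [0, 0, 15], "twist": 0},
    {"grip": 0, "offset": [0, 0, 15], "twist": 0},
  ],
)

```text
time_s: 11.93
tool_pos: [0.5353, -0.2467, 0.3027]
orientation: [-0.677, 0.197, -0.205, 0.679]
contact_force: [0.8, 0.3, -0.5]
gripper_width: 0.503
```

```bash
python3 - <<'E'
from st import *
s,R,g=st()
a,i=snap('scene','scene5'); b,j=snap('side','side5')
def grip(im,box):
    x0,y0,x1,y1=box; m=(im[y0:y1,x0:x1].max(2)<75).astype(np.uint8)
    n,l,stt,_=cv2.connectedComponentsWithStats(m); k=1+stt[1:,4].argmax(); v,u=np.nonzero(l==k); v+=y0;u+=x0
    t,bb=v.min(),v.max(); return (u[v<=t+3].mean(),t+1),(u[v>=bb-3].mean(),bb),len(u),stt[k]
A=grip(a,(185,112,216,158)); B=grip(b,(410,208,440,262)); print(A,B)
T,e=tri(ray(i,*A[0]),ray(j,*B[0])); Bo,e2=tri(ray(i,*A[1]),ray(j,*B[1])); print(T.round(4),Bo.round(4),e,e2)
d=T-Bo; print('tilt deg',np.degrees(np.arctan2(np.hypot(d[0],d[1]),d[2])))
for p in (T,Bo): print('r',np.hypot(p[0]-.47,p[1]+.2025))
# movement between frames and plain cup shift
b2=vision.camera('side'); b3=vision.camera('side'); print('diff',np.abs(b2[150:320,350:480].astype(int)-b[150:320,350:480]).mean(),np.abs(b3[150:320,350:480].astype(int)-b[150:320,350:480]).mean())
b0=cv2.imread('pics/side0.png')[120:200,300:345,::-1].astype(int); print('plain',np.abs(b0-b[120:200,300:345]).mean())
f=lambda im,c:cv2.resize(im[c[1]:c[1]+130,c[0]:c[0]+130,::-1],None,fx=3,fy=3,interpolation=cv2.INTER_CUBIC)
cv2.imwrite('pics/crop5.png',np.hstack([f(a,(160,90)),f(b,(350,180))]))
E
```

```text
t 11.93 tcp [ 0.5353 -0.2467  0.3027] grasp [ 0.5351 -0.2467  0.3215] jaw deg -33.0 down [ 0.012  0.    -1.   ] F [ 0.8  0.3 -0.5] w 47.3
((np.float64(198.89285714285714), np.int64(123)), (np.float64(204.21875), np.int64(152)), 298, array([ 10,  10,  14,  31, 298], dtype=int32)) ((np.float64(424.775), np.int64(220)), (np.float64(421.2758620689655), np.int64(258)), 507, array([  4,  11,  19,  40, 507], dtype=int32))
[ 0.5372 -0.2454  0.1921] [ 0.5339 -0.2491  0.1293] [0.0018947832695610188, 0.0018947832695610446] [0.0010927833063817793, 0.001092783306381798]
tilt deg 4.564339747676964
r 0.07976456828522432
r 0.0790899213361308
diff 0.406184012066365 0.45324283559577677
plain 5.942685185185185
```

View pics/crop5.png

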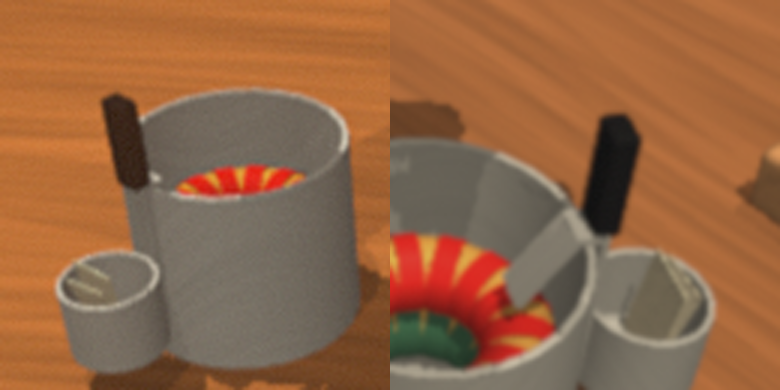

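```bash
python3 - <<'E'
from h import *
def c(p,box):
    x0,y0,x1,y1=box; m=cv2.imread(p)[y0:y1,x0:x1].max(2)<75; v,u=np.nonzero(m); return u.mean().round(1),v.mean().round(1),len(u)
for n,b in (('scene',(368,170,392,215)),('side',(305,122,327,168))): print(n,c(f'pics/{n}0.png',b),c(f'pics/{n}5.png',b))
print(job.hand_in())
E
```

```text
scene (np.float64(12.8), np.float64(23.1), 364) (np.float64(12.8), np.float64(23.1), 404)
side (np.float64(10.9), np.float64(21.2), 254) (np.float64(11.0), np.float64(21.3), 246)
the job is handed in; nothing more can be done
None
```

The hook cup hangs on the outside of the deep tub's rim, and I handed the job in at about 12 s of the 42 s allowed. I gripped it by its black grip, carried it to the tub's -33° side and lowered the hook over the rim. The first lowering touched the hook's slope. I backed off, moved 3 mm inward, settled it again, let go and lifted the tool clear.

Last checks:
- **Height:** the grip top is at z = 0.192, which is what a seated hook should give (30 mm above its standing height).
- **Position:** the grip measures 79–80 mm from the tub's centre, which puts the hook's seat at about 73 mm. The allowed range is 58–88 mm.
- **Tilt:** about 5°, leaning with the grip top outward; the limit is 20°.
- **At rest:** frames taken 0.05–0.1 s apart differ only by noise.
- **Tool:** it was about 0.11 m above the grip and not touching anything.
- **Plain cup:** its grip is within 0.1 px of where it started in both views. A plain image difference around it came out higher than noise (5.9 against 0.4). I put that down to a change of lighting or shadow but did not check it.

Two things were off. The text puts the grip's foot at z = 0.132 when hung and I measured 0.129, about 3 mm low. The settling press also reached 28 N before I eased it.

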